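# Snap the clips of a food box shut against the stop bar of a one-handed preparation board

### The job

The biscuit box on the wooden board still has two of its blue clips standing open, one on a long side and one on a short side. Slide the box against the upright steel bar to press one clip fully shut, turn the box, and press the other one fully shut against the bar in the same way; keep the box upright and do not touch those two clips with the gripper. Leave the box standing on the board, and leave the mug, the green bottle and the salt jar as they are.

Things in the scene. Friction and masses are not known exactly. Their poses are not given: they have to be found in the camera images.
- board: Fixed wooden board 340 (x) x 360 (y) x 15 mm thick lying on the worktop, with an upright steel stop bar along its far (+x) edge: bar 16 mm thick, 260 mm long, rising 65 mm above the board. Origin at the centre of its underside; z up, x towards the bar.
- bar_face (a point): Middle of the bar's flat face that looks onto the board, 145 mm from the board's centre along its x and 32.5 mm above the board's top; axes as the board's (the face is normal to x).
- box: Loose clip-lock food box 150 (x) x 110 (y) x 72 mm high, about 0.6 kg, clear with a white lid. Centred in the lid's top is an upright-walled well with a grey floor, 84 (x) x 46 (y) x 18 mm deep, for fingertips to hook in, to drag and turn the box. Origin: centre of its underside, z up. Blue clip in the middle of each side: -x and -y are shut for good, +x (short side) and +y (long side) start open.
- clip_short (a joint): Blue clip on the box's +x side: flap 50 mm wide, 5 mm thick, reaching 36 mm down from a level hinge line 62 mm above the box's underside and 3 mm outside its side. Angle in rad: 0 = shut flat against the side (the lip at its foot then stands 8.5 mm outside the box's side), about 0.5 = standing open outwards, 0.65 at most. Stiff: stays where it is put.
- clip_long (a joint): The same kind of blue clip on the box's +y side; 0 = shut, about 0.5 = open.
- clip_short_tip (a point): Middle of the outer edge of the lip at the bottom of the short side's clip (32.5 mm below its hinge line).
- clip_long_tip (a point): Middle of the outer edge of the lip at the bottom of the long side's clip.
- mug: White mug, 80 mm across, 95 mm high, beside the board. Origin at the centre of its underside.
- soap: Green glass bottle, 60 mm across, 190 mm high, beside the board. Origin at the centre of its underside.
- salt: Small brown glass salt jar with a white cap, 50 mm across, 75 mm high, beside the board. Origin at the centre of its underside.

How it is judged:
At the end, for the whole second after the job is handed in: Both clips are shut to within 0.12 rad (about 4 mm at the lip); the box stands flat on the board (tilt under 0.05 rad, its centre over the board on the near side of the bar), at rest (value of joint each of clip_short, clip_long below 0.12 rad and angle between box's own z axis and vertical below 0.05 rad and z of box in the frame of board between 0.012 and 0.019 m and x of box in the frame of board between -0.17 and 0.145 m and y of box in the frame of board between -0.18 and 0.18 m and linear speed of box below 0.02 m/s); the robot touches nothing.
It fails at once if the gripper or arm touches one of the two open clips (over 0.5 N) (contact force between any of clip_short, clip_long and the arm above 0.5 N).
It fails at once if the box is tipped by more than 0.5 rad (angle between box's own z axis and vertical above 0.5 rad).
It fails at once if the mug is shifted by more than 30 mm or tipped (distance of mug from where it was at the start of the episode above 0.03 m or angle between mug's own z axis and vertical above 0.5 rad).
It fails at once if the bottle is shifted by more than 30 mm or tipped (distance of soap from where it was at the start of the episode above 0.03 m or angle between soap's own z axis and vertical above 0.5 rad).
It fails at once if the salt jar is shifted by more than 30 mm or tipped (distance of salt from where it was at the start of the episode above 0.03 m or angle between salt's own z axis and vertical above 0.5 rad).
It also fails if it takes over 48 s, if anything falls off the work surface, if the arm or the gripper's body presses on something with over 40 N, if the wrist force passes 120 N, or if a joint passes its speed limit or range.

### The arm

A 6-joint arm with a two-finger parallel gripper is mounted at the origin on the work surface. World frame = base frame: x ahead of the robot, y to its left, z up, the work surface at z = 0. Lengths are in m, angles in rad, forces in N, time in s.
With the tool pointing down it reaches from about 0.4 to 0.925 m from the base axis. Payload 12.5 kg.
Tool frame: the origin (TCP) lies on the mounting face of the last link; the fingertips stand 190 mm ahead of it and the grasp point (between the pads) lies 171 mm ahead of it (manip.grip_depth is the distance from the TCP to the grasp point, in m); z points along the fingers, y is the line along which they close (so a half turn about z gives the same grasp; the last joint's range is limited). The gripper opens to 95 mm and grips with 3 to 60 N. Pads are 20 mm wide; open, the fingers measure 119 mm over their backs; the gripper's body (75 mm by 180 mm) begins 59 mm behind the grasp point.
Start: joints at [1.235, 0.491, 1.559, -0, 1.092, -0.106], TCP at [0.142, 0.609, 0.405] pointing down, gripper open.
Joint ranges: [-3.1, 3.1], [-0.84, 2.19], [0.05, 2.79], [-1.13, 4.28], [0.06, 2.93], [-2.69, 2.69]. Speed limits (rad/s): [2.22, 2.22, 2.79, 3.14, 3.14, 3.14].

### API

Orientations are given as a rotation vector (axis times angle).
In Python, from bench import read_state, read_camera, manip gives the robot as it stands.
- The arm moves only by the tool move_arm, never from a script. Its argument "plan" is a list of rows, each an object with "offset": the shift along the tool's x, y, z in m, a list of three; "turn": the turn, a rotation vector about the tool's x, y, z in degrees, a list of three; "grip": the finger opening in m, from 0 to 0.0951. A call has 1 to 8 rows; each row shifts and turns the commanded pose from where the row before left it, along the tool's axes as they then stand; what a row does not reach is not made up. A row lasts 1/10 s, in which the tool goes at most 50 mm and 8.59 degrees, less where a joint would pass 70% of its speed; a pose out of reach is approached as far as the arm can. A call with a gripper value outside its range is refused whole. The fingers move at their own pace and stop on an object; the grip force is fixed at half the most. Time passes only in rows, so rows that do not move let the fingers close. It gives the time, the measured TCP pose, the force, the opening and the grip force at its end, in the units of the state.
- read_state(): the state, without advancing time (a new reading comes with each control period).
- read_camera(name): name is "scene" or "top" or "wrist"; returns a dict with "img" (420x560x3 uint8, red, green, blue), "range_z" (420x560 float32, m along the optical axis (not along the pixel's ray), 0 where there is no reading), "intrinsics" (3x3 intrinsics, pixels), "camera_from_world" (4x4, takes a point from world to camera coordinates). Camera axes: x right, y down, z forward; pixel columns grow to the right and rows downward; lengths in m; the calibration is good to about 2 mm. The wrist camera is an equidistant fisheye: a pixel r from the principal point sees the ray r / f radians off the axis. A picture is of the moment at which its call begins.
- manip.job_done(): hands the job in; it is judged then, once.
The state is a dict: "time": time; "joints": joint angles; "qd": joint speeds; "effort": joint torques, N m; "ee_pos": TCP position; "ee_rot": TCP orientation; "wrist_force": force on the tool from outside, world axes, zero at the start; "torque": the same for the moment, N m; "width": finger opening in m; "finger_force": force on a finger pad.
Only numpy, scipy, OpenCV 4.12 (cv2) and the standard library are available. Lean on these libraries where they do the work, as an engineer would, in place of code of your own. Each camera call takes 0.05 s, during which the arm holds its last target. There are 200 camera calls.

## Working session

There is one attempt and no reset: what is moved stays moved. The work goes in short steps, Python scripts to look and compute and a tool call to move; the robot and the scene stay as the last step left them, time stands still between calls to the robot, and variables do not carry over. Pictures are saved under pics/ and viewed, at most 10 in all, crops included, and the job is handed in when it is done.

Besides the shell and the picture viewer there is one more tool, called by a JSON object that holds its "method" and its "body", one argument or row to a line. move_arm: Moves the arm, as the interface text tells. Its arguments: {"type":"object","properties":{"plan":{"type":"array"}},"required":["plan"]}

```bash
ls; mkdir -p pics; python3 - <<'E'
from bench import read_state, read_camera, manip
import cv2,numpy as np
print(read_state())
for n in("top","scene"):
    c=read_camera(n); cv2.imwrite(f"pics/{n}0.png",c["img"][:,:,::-1]); np.savez(f"{n}0.npz",**c)
    print(n,c["intrinsics"].tolist(),np.round(c["camera_from_world"],3).tolist())
E
```

```text
pics
{'time': 0.0, 'joints': array([ 1.23540336e+00,  4.91574710e-01,  1.55946093e+00, -1.52726582e-05,
        1.09168197e+00, -1.05617657e-01]), 'qd': array([ 1.14512051e-03, -6.44101265e-04,  3.30693338e-04, -3.01584463e-05,
        4.18774475e-04, -3.51049891e-04]), 'effort': array([-3.42497005e-03, -6.12631273e+01, -2.58178818e+01,  6.91915839e-02,
        4.82045312e-02, -1.30898070e-04]), 'ee_pos': array([0.14232831, 0.60854545, 0.40414826]), 'ee_rot': array([-3.60098997e-01, -3.12065174e+00,  1.72880968e-03]), 'wrist_force': array([ 0.06971789, -0.25675699,  0.10855088]), 'torque': array([-0.00043453, -0.00351685, -0.00494135]), 'finger_force': 0.0, 'width': 0.09496697185230767}
top [[409.0106762413058, 0.0, 284.83419176321644], [0.0, 409.0106762413058, 206.81419144951852], [0.0, 0.0, 1.0]] [[0.007, -1.0, 0.019, 0.034], [-0.995, -0.009, -0.103, 0.563], [0.103, -0.018, -0.995, 0.804], [0.0, 0.0, 0.0, 1.0]]
scene [[391.2803694613505, 0.0, 276.8428685595448], [0.0, 391.2803694613505, 207.415232173768], [0.0, 0.0, 1.0]] [[-0.467, 0.884, 0.011, 0.214], [0.656, 0.355, -0.666, -0.311], [-0.593, -0.304, -0.745, 1.229], [0.0, 0.0, 0.0, 1.0]]
```

View pics/top0.png

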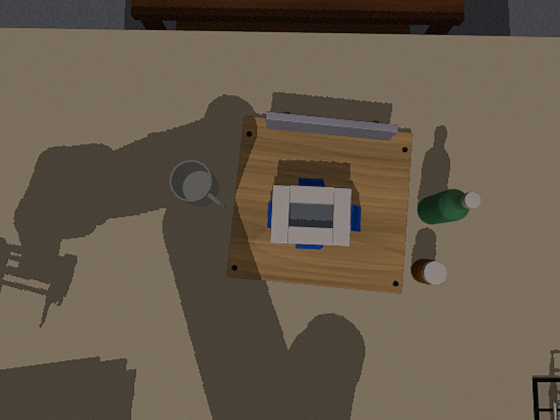

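View pics/scene0.png

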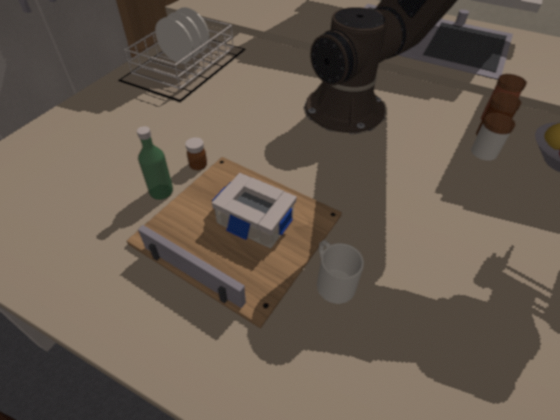

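The top view shows the board with the bar at its far edge (266–397, 113–138) and the box at about (311, 215). One clip at (309, 182) faces the bar, and one at (355, 218) stands out on the right. The mug is at (195, 182), the bottle at (455, 205) and the salt jar at (430, 272). The scene view agrees, so next I'll measure poses from depth.

```bash
cat > h.py <<'E'
import numpy as np, cv2
from bench import read_state, read_camera, manip
def cloud(c):
    K=c["intrinsics"];z=c["range_z"];T=np.linalg.inv(c["camera_from_world"])
    v,u=np.mgrid[:z.shape[0],:z.shape[1]]
    p=np.stack([(u-K[0,2])/K[0,0]*z,(v-K[1,2])/K[1,1]*z,z],-1)@T[:3,:3].T+T[:3,3]
    p[z==0]=np.nan; return p
def rect(P):
    (c,s,a)=cv2.minAreaRect((P[:,:2]*1000).astype(np.float32)); return np.round(c,1),np.round(s,1),round(a,2)
def report(c):
    P=cloud(c);img=c["img"].astype(int);hsv=cv2.cvtColor(c["img"],cv2.COLOR_RGB2HSV);z=P[...,2]
    near=(abs(P[...,0]-.55)<.3)&(abs(P[...,1])<.3)
    blue=(hsv[...,0]>105)&(hsv[...,0]<130)&(hsv[...,1]>150)&near
    n,l,st,ce=cv2.connectedComponentsWithStats(blue.astype(np.uint8))
    for i in range(1,n):
        if st[i,4]>15:
            Q=P[l==i]; print("blue px",np.round(ce[i]),st[i,4],"min",np.nanmin(Q,0).round(3),"max",np.nanmax(Q,0).round(3))
    for name,lo,hi in(("lid",.083,.093),("bar/",.074,.083)):
        m=near&(z>lo)&(z<hi)&(hsv[...,1]<70)
        n,l,st,ce=cv2.connectedComponentsWithStats(m.astype(np.uint8))
        for i in range(1,n):
            if st[i,4]>60: print(name,np.round(ce[i]),st[i,4],rect(P[l==i]),"z",np.median(z[l==i]).round(4))
    m=near&(z>.008)&(z<.02); print("board",rect(P[m]))
E
python3 - <<'E'
from h import *
for n in("top","scene"):
    c=dict(np.load(f"{n}0.npz")); print(n); report(c)
    P=cloud(c)
    for nm,b in(("mug",(.02,.11)),):
        pass
P=cloud(dict(np.load("top0.npz")))
for nm,(v,u) in dict(mug=(182,195),bot=(200,472),cap=(272,434)).items():print(nm,P[v,u].round(3))
E
```

```text
top
blue px [311. 182.] 176 min [ 0.598 -0.036  0.049] max [0.618 0.013 0.083]
blue px [269. 214.] 81 min [0.521 0.066 0.045] max [0.569 0.074 0.087]
blue px [355. 218.] 229 min [ 0.515 -0.111  0.05 ] max [ 0.564 -0.086  0.084]
blue px [309. 246.] 92 min [ 0.48  -0.032  0.045] max [0.486 0.018 0.083]
lid [179. 171.] 66 (array([622.5, 236.5]), array([22.5, 66.6]), 46.23) z 0.0878
lid [310. 215.] 3481 (array([542.9,  -9.2]), array([149.8, 110.2]), 87.93) z 0.0871
bar/ [331. 122.] 1127 (array([726.7, -50.8]), array([259.4,  17.4]), 84.91) z 0.0798
bar/ [213. 197.] 85 (array([576.2, 176.2]), array([33.5, 39.5]), 56.03) z 0.0805
bar/ [435. 272.] 330 (array([ 436.1, -246.1]), array([43. , 42.4]), 12.43) z 0.0753
board (array([577.6,  -4.6]), array([523.1, 340.2]), 84.64)
scene
blue px [285. 222.] 135 min [0.524 0.065 0.046] max [0.571 0.07  0.081]
blue px [238. 227.] 296 min [ 0.6   -0.037  0.048] max [0.619 0.01  0.08 ]
lid [254. 201.] 2078 (array([541.8, -13.1]), array([151.1, 113.1]), 87.89) z 0.0865
lid [343. 250.] 135 (array([584.2, 211.1]), array([37.9, 73. ]), 9.34) z 0.0882
lid [339. 276.] 126 (array([629.3, 218. ]), array([30., 77.]), 8.33) z 0.0883
bar/ [194. 143.] 118 (array([ 436.7, -250.5]), array([40. , 43.8]), 27.19) z 0.0752
bar/ [253. 195.] 120 (array([522.9, -21.4]), array([37. , 91.8]), 24.37) z 0.0788
bar/ [255. 219.] 201 (array([579. ,  11.2]), array([ 85.4, 180.9]), 33.31) z 0.0789
bar/ [191. 259.] 1018 (array([726.7, -54.3]), array([260.3,  17. ]), 84.98) z 0.0792
bar/ [343. 253.] 109 (array([582.8, 208.4]), array([30. , 70.2]), 15.12) z 0.0785
bar/ [337. 278.] 101 (array([630.4, 219.7]), array([28.6, 75.5]), 11.5) z 0.0791
board (array([576.3, -17.5]), array([545.9, 341.6]), 84.81)
mug [0.616 0.227 0.004]
bot [ 0.561 -0.268  0.19 ]
cap [ 0.436 -0.245  0.077]
```

```bash
cat >> h.py <<'E'
from scipy.spatial.transform import Rotation as R
def go(xy,z,yaw,n):
    """n equal rows to tool pose: tool down, tool y at world yaw (deg)"""
    s=read_state();p=s["ee_pos"];r=R.from_rotvec(s["ee_rot"]);y=r.as_matrix()[:,1]
    y0=np.degrees(np.arctan2(y[1],y[0])); d=yaw-y0
    tgt=np.array([*xy,z])-p
    print("at",p.round(4),"yaw",round(y0,2),"tilt",np.degrees(np.arccos(-r.as_matrix()[2,2])).round(2),"F",s["wrist_force"].round(1),"w",round(s["width"],4),"t",round(s["time"],2))
    for i in range(n):
        a=np.radians(y0+d*i/n); ty=np.array([np.cos(a),np.sin(a),0]); tz=np.array([0,0,-1]); tx=np.cross(ty,tz)
        print(i,(np.array([tx,ty,tz])@tgt/n*1000).round(1),"turn",round(-d/n,2))
E
python3 -c "
from h import *
go((.5514,-.0113),.33,-92.07,24)"
```

```text
at [0.1423 0.6085 0.4042] yaw 76.83 tilt 0.06 F [-0.4 -0.2  0.4] w 0.0947 t 0.1
0 [-22.5 -21.3   3.1] turn 7.04
1 [-24.9 -18.4   3.1] turn 7.04
2 [-27.  -15.2   3.1] turn 7.04
3 [-28.6 -11.7   3.1] turn 7.04
4 [-29.9  -8.1   3.1] turn 7.04
5 [-30.6  -4.4   3.1] turn 7.04
6 [-30.9  -0.6   3.1] turn 7.04
7 [-30.8   3.2   3.1] turn 7.04
8 [-30.2   6.9   3.1] turn 7.04
9 [-29.1  10.5   3.1] turn 7.04
10 [-27.6  14.    3.1] turn 7.04
11 [-25.7  17.3   3.1] turn 7.04
12 [-23.3  20.3   3.1] turn 7.04
13 [-20.7  23.    3.1] turn 7.04
14 [-17.7  25.4   3.1] turn 7.04
15 [-14.5  27.4   3.1] turn 7.04
16 [-11.   28.9   3.1] turn 7.04
17 [-7.4 30.1  3.1] turn 7.04
18 [-3.6 30.7  3.1] turn 7.04
19 [ 0.2 30.9  3.1] turn 7.04
20 [ 4.  30.7  3.1] turn 7.04
21 [ 7.7 30.   3.1] turn 7.04
22 [11.3 28.8  3.1] turn 7.04
23 [14.7 27.2  3.1] turn 7.04
```

{"method": "move_arm", "body": {
  "plan": [
    {"offset":[-0.0225,-0.0213,0.003],"turn":[0,0,7],"grip":0.045},
    {"offset":[-0.025,-0.0184,0.003],"turn":[0,0,7],"grip":0.045},
    {"offset":[-0.027,-0.0152,0.003],"turn":[0,0,7],"grip":0.045},
    {"offset":[-0.0286,-0.0117,0.003],"turn":[0,0,7],"grip":0.045},
    {"offset":[-0.03,-0.008,0.003],"turn":[0,0,7],"grip":0.045},
    {"offset":[-0.0306,-0.0044,0.003],"turn":[0,0,7],"grip":0.045},
    {"offset":[-0.031,-0.0006,0.003],"turn":[0,0,7],"grip":0.045},
    {"offset":[-0.0308,0.0032,0.003],"turn":[0,0,7],"grip":0.045}
  ]
}}

```text
time: 0.9
ee_pos: [0.2801, 0.4011, 0.3805]
ee_rot: [-1.789, -2.582, 0.0]
wrist_force: [0.6, 0.4, -0.1]
width: 0.0454
finger_force: 0.0
```

{"method": "move_arm", "body": {
  "plan": [
    {"offset":[-0.0302,0.007,0.003],"turn":[0,0,7],"grip":0.045},
    {"offset":[-0.029,0.0105,0.003],"turn":[0,0,7],"grip":0.045},
    {"offset":[-0.0276,0.014,0.003],"turn":[0,0,7],"grip":0.045},
    {"offset":[-0.0257,0.0173,0.003],"turn":[0,0,7],"grip":0.045},
    {"offset":[-0.0233,0.0203,0.003],"turn":[0,0,7],"grip":0.045},
    {"offset":[-0.0207,0.023,0.003],"turn":[0,0,7],"grip":0.045},
    {"offset":[-0.0177,0.0254,0.003],"turn":[0,0,7],"grip":0.045},
    {"offset":[-0.0145,0.0274,0.003],"turn":[0,0,7],"grip":0.045}
  ]
}}

```text
time: 1.7
ee_pos: [0.418, 0.1954, 0.3565]
ee_rot: [-2.792, -1.439, 0.0]
wrist_force: [0.3, -0.1, 0.9]
width: 0.0451
finger_force: 0.0
```

{"method": "move_arm", "body": {
  "plan": [
    {"offset":[-0.011,0.029,0.003],"turn":[0,0,7],"grip":0.045},
    {"offset":[-0.0074,0.03,0.003],"turn":[0,0,7],"grip":0.045},
    {"offset":[-0.0036,0.0307,0.003],"turn":[0,0,7],"grip":0.045},
    {"offset":[0,0.031,0.003],"turn":[0,0,7],"grip":0.045},
    {"offset":[0.004,0.0307,0.003],"turn":[0,0,7],"grip":0.045},
    {"offset":[0.0077,0.03,0.003],"turn":[0,0,7],"grip":0.045},
    {"offset":[0.0113,0.0288,0.003],"turn":[0,0,7],"grip":0.045},
    {"offset":[0.0147,0.0272,0.003],"turn":[0,0,7],"grip":0.045}
  ]
}}

```text
time: 2.5
ee_pos: [0.5569, -0.0096, 0.3323]
ee_rot: [-3.141, 0.04, 0.001]
wrist_force: [-0.4, -0.1, 0.5]
width: 0.0453
finger_force: 0.0
```

```bash
python3 -c "
from h import *
go((.5514,-.0113),.28,-92.07,4)
print(read_state()['joints'].round(2))"
```

```text
at [ 0.5569 -0.0096  0.3323] yaw -91.46 tilt 0.03 F [-0.4 -0.1  0.5] w 0.0453 t 2.5
0 [-1.4  0.5 13.1] turn 0.15
1 [-1.4  0.5 13.1] turn 0.15
2 [-1.4  0.5 13.1] turn 0.15
3 [-1.4  0.5 13.1] turn 0.15
[-0.14  0.48  1.81  0.    0.85  1.46]
```

{"method": "move_arm", "body": {
  "plan": [
    {"offset":[-0.002,0.0005,0.013],"turn":[0,0,0.6],"grip":0.045},
    {"offset":[-0.002,0.0005,0.013],"turn":[0,0,0],"grip":0.045},
    {"offset":[-0.0015,0.0005,0.013],"turn":[0,0,0],"grip":0.045},
    {"offset":[0,0,0.013],"turn":[0,0,0],"grip":0.045},
    {"offset":[0,0,0.005],"turn":[0,0,0],"grip":0.045},
    {"offset":[0,0,0.005],"turn":[0,0,0],"grip":0.045},
    {"offset":[0,0,0.005],"turn":[0,0,0],"grip":0.045},
    {"offset":[0,0,0],"turn":[0,0,0],"grip":0.045}
  ]
}}

```text
time: 3.3
ee_pos: [0.5508, -0.0097, 0.2654]
ee_rot: [-3.141, 0.048, 0.001]
wrist_force: [-0.5, 0.3, 0.3]
width: 0.0451
finger_force: 0.0
```

```bash
python3 - <<'E'
from h import *
go((.5514,-.0113),.26,-92.07,1)
c=read_camera("wrist"); cv2.imwrite("pics/w1.png",c["img"][:,:,::-1])
E
```

```text
at [ 0.5508 -0.0097  0.2654] yaw -91.76 tilt 0.03 F [-0.5  0.3  0.3] w 0.0451 t 3.3
0 [0.6 1.6 5.4] turn 0.31
```

View pics/w1.png

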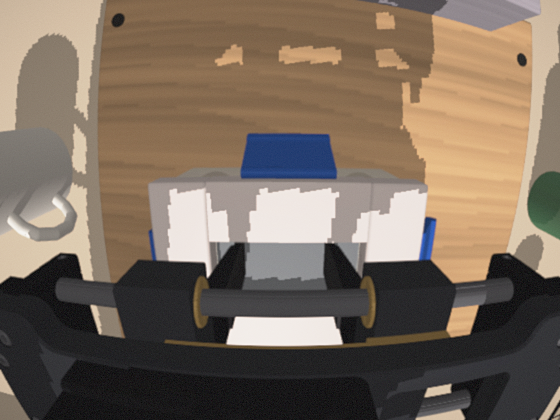

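The wrist view shows both fingers inside the well (grey floor at 290, 262). The open clip is ahead at (288, 155) and well clear. Next I'll lower to the well floor and spread the fingers.

{"method": "move_arm", "body": {
  "plan": [
    {"offset":[0,0.0015,0.003],"turn":[0,0,0.3],"grip":0.045},
    {"offset":[0,0,0.002],"turn":[0,0,0],"grip":0.068},
    {"offset":[0,0,0],"turn":[0,0,0],"grip":0.068},
    {"offset":[0,0,0.001],"turn":[0,0,0],"grip":0.068},
    {"offset":[0,0,0],"turn":[0,0,0],"grip":0.068},
    {"offset":[0,0,0],"turn":[0,0,0],"grip":0.068}
  ]
}}

```text
time: 3.95
ee_pos: [0.5508, -0.0112, 0.2597]
ee_rot: [-3.141, 0.057, -0.0]
wrist_force: [-0.3, -0.4, -0.6]
width: 0.0678
finger_force: 0.0
```

{"method": "move_arm", "body": {
  "plan": [
    {"offset":[0,0,0.001],"turn":[0,0,0],"grip":0.078},
    {"offset":[0,0,0],"turn":[0,0,0],"grip":0.078},
    {"offset":[0,0,0],"turn":[0,0,0],"grip":0.078}
  ]
}}

```text
time: 4.25
ee_pos: [0.5508, -0.0113, 0.2595]
ee_rot: [3.141, -0.057, 0.001]
wrist_force: [-3.1, -0.4, 9.2]
width: 0.0693
finger_force: 30.3
```

{"method": "move_arm", "body": {
  "plan": [
    {"offset":[0,0,0.0005],"turn":[0,0,1.5],"grip":0.078},
    {"offset":[0,0,0],"turn":[0,0,1.5],"grip":0.078},
    {"offset":[0.015,0,0],"turn":[0,0,0],"grip":0.078},
    {"offset":[0.015,0,0],"turn":[0,0,0],"grip":0.078},
    {"offset":[0.015,0,0],"turn":[0,0,0],"grip":0.078},
    {"offset":[0.015,0,0],"turn":[0,0,0],"grip":0.078},
    {"offset":[0.015,0,0],"turn":[0,0,0],"grip":0.078},
    {"offset":[0.015,0,0],"turn":[0,0,0],"grip":0.078}
  ]
}}

```text
time: 5.05
ee_pos: [0.6406, -0.0191, 0.2595]
ee_rot: [-3.138, 0.139, 0.001]
wrist_force: [-7.2, 1.3, 13.6]
width: 0.0696
finger_force: 30.6
```

```bash
python3 - <<'E'
from h import *
go((.6514,-.0213),.2595,-95.1,1)
c=read_camera("wrist"); cv2.imwrite("pics/w2.png",c["img"][:,:,::-1])
c=read_camera("top"); report(c)
E
```

```text
at [ 0.6406 -0.0191  0.2595] yaw -95.06 tilt 0.03 F [-7.2  1.3 13.6] w 0.0696 t 5.05
0 [10.9  1.2  0. ] turn 0.04
blue px [273. 174.] 28 min [0.617 0.06  0.046] max [0.629 0.067 0.152]
lid [180. 170.] 61 (array([625.1, 235.9]), array([19.9, 64.3]), 40.81) z 0.0876
bar/ [273. 116.] 132 (array([736.8,  63.6]), array([30.5, 16.7]), 83.5) z 0.0803
bar/ [212. 197.] 90 (array([574.7, 176.8]), array([33.7, 38. ]), 53.59) z 0.0799
bar/ [440. 270.] 136 (array([ 438.6, -258.2]), array([40.9, 18.9]), 12.59) z 0.0753
board (array([624.8,   1.2]), array([328.9, 499.4]), 17.0)
```

View pics/w2.png

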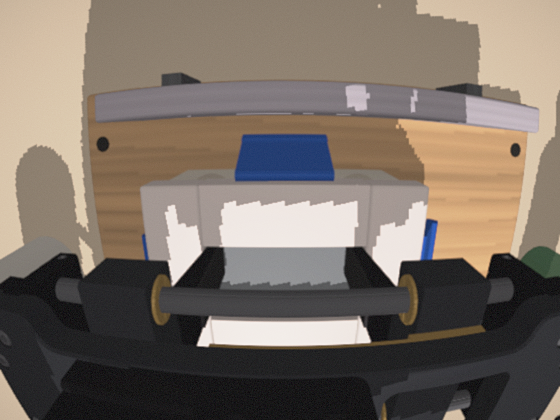

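The box followed squarely. The clip at (285, 157) is just short of the bar, whose face runs from (95, 120) to (538, 130) in this view.

{"method": "move_arm", "body": {
  "plan": [
    {"offset":[0.005,0,0],"turn":[0,0,0],"grip":0.078},
    {"offset":[0.005,0,0],"turn":[0,0,0],"grip":0.078},
    {"offset":[0.004,0,0],"turn":[0,0,0],"grip":0.078},
    {"offset":[0.003,0,0],"turn":[0,0,0],"grip":0.078},
    {"offset":[0.003,0,0],"turn":[0,0,0],"grip":0.078}
  ]
}}

```text
time: 5.65
ee_pos: [0.66, -0.0208, 0.2595]
ee_rot: [-3.138, 0.139, 0.001]
wrist_force: [-8.1, 1.0, 13.9]
width: 0.0695
finger_force: 30.6
```

{"method": "move_arm", "body": {
  "plan": [
    {"offset":[0.003,0,0],"turn":[0,0,0],"grip":0.078},
    {"offset":[0.002,0,0],"turn":[0,0,0],"grip":0.078},
    {"offset":[0.002,0,0],"turn":[0,0,0],"grip":0.078},
    {"offset":[0,0,0],"turn":[0,0,0],"grip":0.078}
  ]
}}

```text
time: 6.05
ee_pos: [0.6669, -0.0214, 0.2595]
ee_rot: [-3.138, 0.139, 0.002]
wrist_force: [-8.6, 0.4, 14.2]
width: 0.0693
finger_force: 30.6
```

```bash
python3 - <<'E'
from h import *
c=read_camera("wrist"); cv2.imwrite("pics/w3.png",c["img"][:,:,::-1])
E
```

```text
(no output)
```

View pics/w3.png

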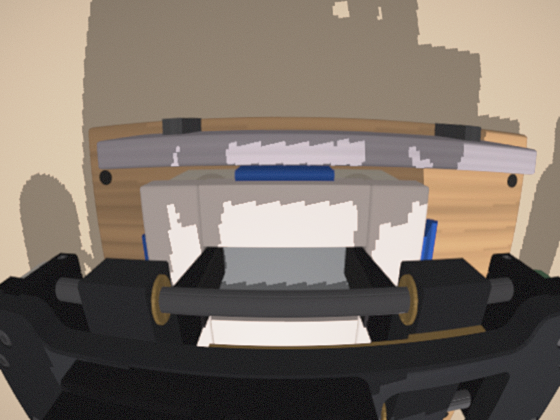

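The clip at (285, 173) is folding against the bar, and the force is still low. I'll keep pressing until it rises.

{"method": "move_arm", "body": {
  "plan": [
    {"offset":[0.002,0,0],"turn":[0,0,0],"grip":0.078},
    {"offset":[0.0015,0,0],"turn":[0,0,0],"grip":0.078},
    {"offset":[0,0,0],"turn":[0,0,0],"grip":0.078}
  ]
}}

```text
time: 6.4
ee_pos: [0.6686, -0.0216, 0.2595]
ee_rot: [-3.138, 0.138, 0.014]
wrist_force: [-26.5, 1.3, 24.9]
width: 0.0699
finger_force: 33.0
```

{"method": "move_arm", "body": {
  "plan": [
    {"offset":[0.0015,0,0],"turn":[0,0,0],"grip":0.078},
    {"offset":[0,0,0],"turn":[0,0,0],"grip":0.078}
  ]
}}

```text
time: 6.6
ee_pos: [0.6695, -0.0216, 0.2595]
ee_rot: [-3.138, 0.138, 0.018]
wrist_force: [-30.5, 0.7, 29.7]
width: 0.0694
finger_force: 35.4
```

{"method": "move_arm", "body": {
  "plan": [
    {"offset":[-0.005,0,0],"turn":[0,0,0],"grip":0.078},
    {"offset":[-0.01,0,0],"turn":[0,0,0],"grip":0.078},
    {"offset":[-0.014,0,0],"turn":[0,0,0],"grip":0.078},
    {"offset":[-0.014,0,0],"turn":[0,0,0],"grip":0.078},
    {"offset":[-0.014,0,0],"turn":[0,0,0],"grip":0.078},
    {"offset":[-0.013,0,0],"turn":[0,0,0],"grip":0.078},
    {"offset":[0,0,0],"turn":[0,0,0],"grip":0.078}
  ]
}}

```text
time: 7.3
ee_pos: [0.6017, -0.0157, 0.2595]
ee_rot: [-3.138, 0.139, -0.002]
wrist_force: [-7.3, -1.0, 13.4]
width: 0.0693
finger_force: 30.5
```

```bash
python3 - <<'E'
from h import *
c=read_camera("wrist"); cv2.imwrite("pics/w4.png",c["img"][:,:,::-1])
c=read_camera("scene"); report(c)
E
```

```text
blue px [271. 239.] 154 min [0.58  0.06  0.046] max [0.625 0.068 0.08 ]
blue px [224. 241.] 198 min [ 0.649 -0.042  0.045] max [0.658 0.003 0.081]
lid [157. 171.] 64 (array([ 567. , -250.7]), array([15.9, 52.3]), 77.22) z 0.0882
lid [234. 200.] 74 (array([564.9, -50.5]), array([47.2, 11.1]), 83.43) z 0.0866
lid [239. 225.] 1456 (array([593.3, -16.4]), array([150.9, 111.9]), 85.22) z 0.0864
lid [343. 250.] 133 (array([583.7, 208.3]), array([32.5, 71.9]), 14.67) z 0.0884
lid [338. 276.] 128 (array([629.7, 218.4]), array([29.6, 76.8]), 9.16) z 0.0881
bar/ [193. 143.] 122 (array([ 437.4, -249.8]), array([41.7, 43. ]), 28.52) z 0.075
bar/ [241. 234.] 212 (array([631. ,   6.5]), array([ 86. , 180.1]), 30.82) z 0.0793
bar/ [192. 259.] 1016 (array([726.8, -54.3]), array([260.4,  16.7]), 84.9) z 0.0792
bar/ [343. 253.] 106 (array([583.2, 209.5]), array([31.5, 71.1]), 13.12) z 0.0787
bar/ [337. 278.] 109 (array([630.3, 219.6]), array([28.3, 75.5]), 11.51) z 0.0787
board (array([576.1, -16.7]), array([544.5, 341.8]), 84.7)
```

View pics/w4.png

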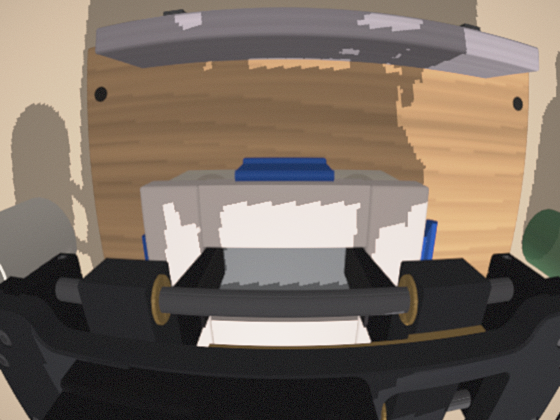

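The long clip at (285, 168) now lies flat. The measured lip protrusion is about 8.5 mm, which is shut. Next I'll turn the box +90° (tool −90°).

{"method": "move_arm", "body": {
  "plan": [
    {"offset":[0,0,0],"turn":[0,0,-5],"grip":0.078},
    {"offset":[0,0,0],"turn":[0,0,-7.5],"grip":0.078},
    {"offset":[0,0,0],"turn":[0,0,-7.5],"grip":0.078},
    {"offset":[0,0,0],"turn":[0,0,-7.5],"grip":0.078},
    {"offset":[0,0,0],"turn":[0,0,-7.5],"grip":0.078},
    {"offset":[0,0,0],"turn":[0,0,-7.5],"grip":0.078},
    {"offset":[0,0,0],"turn":[0,0,-7.5],"grip":0.078}
  ]
}}

```text
time: 8.1
ee_pos: [0.6029, -0.0158, 0.2595]
ee_rot: [2.9, 1.207, 0.004]
wrist_force: [0.1, 0.4, 11.3]
width: 0.0696
finger_force: 31.4
```

{"method": "move_arm", "body": {
  "plan": [
    {"offset":[0,0,0],"turn":[0,0,-7.5],"grip":0.078},
    {"offset":[0,0,0],"turn":[0,0,-7.5],"grip":0.078},
    {"offset":[0,0,0],"turn":[0,0,-7.5],"grip":0.078},
    {"offset":[0,0,0],"turn":[0,0,-7.5],"grip":0.078},
    {"offset":[0,0,0],"turn":[0,0,-7.5],"grip":0.078},
    {"offset":[0,0,0],"turn":[0,0,-2.5],"grip":0.078},
    {"offset":[0,0,0],"turn":[0,0,0],"grip":0.078}
  ]
}}

```text
time: 8.8
ee_pos: [0.6028, -0.0157, 0.2595]
ee_rot: [2.315, 2.123, 0.002]
wrist_force: [-0.6, 0.5, 12.2]
width: 0.0697
finger_force: 31.5
```

```bash
python3 - <<'E'
from h import *
go((.6514,-.0213),.2595,-5.1,1)
c=read_camera("scene"); report(c)
c=read_camera("top"); cv2.imwrite("pics/t5.png",c["img"][:,:,::-1]); report(c)
E
```

```text
at [ 0.6028 -0.0157  0.2595] yaw -4.96 tilt 0.09 F [-0.6  0.5 12.2] w 0.0697 t 8.8
0 [-1.3 48.9 -0. ] turn 0.14
blue px [257. 236.] 173 min [0.586 0.029 0.046] max [0.632 0.036 0.081]
blue px [208. 251.] 334 min [ 0.679 -0.056  0.05 ] max [ 0.704 -0.008  0.08 ]
lid [225. 197.] 63 (array([566. , -69.6]), array([18.6, 22.7]), 84.74) z 0.0864
lid [236. 226.] 1504 (array([603.6, -25.6]), array([109.8, 151.2]), 84.79) z 0.0864
lid [345. 251.] 129 (array([584.1, 215.4]), array([73.6, 34.9]), 85.75) z 0.0884
lid [338. 276.] 136 (array([630.3, 217.8]), array([29.5, 76.3]), 7.98) z 0.0882
bar/ [194. 143.] 115 (array([ 437.4, -249.2]), array([41.3, 42.1]), 25.82) z 0.0754
bar/ [235. 236.] 197 (array([631.9,   7.2]), array([ 85.8, 181. ]), 49.49) z 0.079
bar/ [191. 259.] 1027 (array([726.7, -53.5]), array([260.4,  17.1]), 84.87) z 0.0792
bar/ [343. 253.] 104 (array([579.4, 209.9]), array([26.9, 67.9]), 9.25) z 0.0784
bar/ [338. 279.] 99 (array([630.5, 219.5]), array([27.4, 74.5]), 11.36) z 0.078
board (array([576.1, -18.5]), array([548. , 341.8]), 85.08)
lid [179. 170.] 64 (array([624.2, 240.9]), array([21. , 61.2]), 49.87) z 0.0876
bar/ [275. 116.] 159 (array([736.6,  59.7]), array([37.3, 15.8]), 85.46) z 0.0802
bar/ [392. 128.] 80 (array([ 716.1, -169.2]), array([22., 16.]), 80.49) z 0.0802
bar/ [212. 197.] 85 (array([572.5, 179.8]), array([34.7, 43. ]), 49.71) z 0.0795
bar/ [437. 272.] 261 (array([ 437.2, -252.2]), array([42.6, 32.5]), 10.31) z 0.0755
board (array([622.1,   1.3]), array([333.5, 499.1]), 16.24)
```

View pics/t5.png

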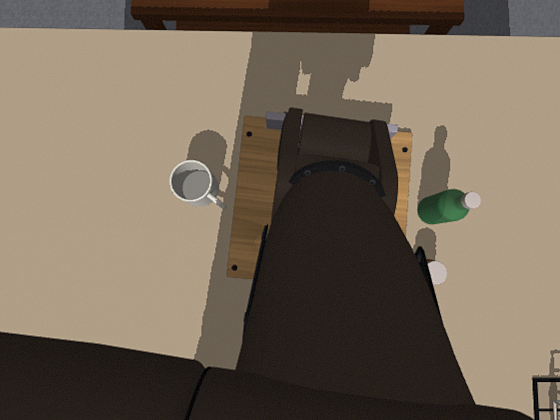

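The arm hides the box in the top view. The mug at (190, 182), bottle (455, 205) and salt jar (437, 272) have not moved, and the scene depth puts the box square to the bar. I'll recentre the fingers in the well and push along tool +y.

{"method": "move_arm", "body": {
  "plan": [
    {"offset":[0,0,-0.003],"turn":[0,0,0],"grip":0.06},
    {"offset":[-0.0045,0,0],"turn":[0,0,0],"grip":0.06},
    {"offset":[-0.0045,0,0],"turn":[0,0,0],"grip":0.06},
    {"offset":[0,0,0.003],"turn":[0,0,0],"grip":0.06},
    {"offset":[0,0,0],"turn":[0,0,0],"grip":0.078},
    {"offset":[0,0,0],"turn":[0,0,0],"grip":0.078},
    {"offset":[0,0,0],"turn":[0,0,0],"grip":0.078}
  ]
}}

```text
time: 9.6
ee_pos: [0.6019, -0.0252, 0.2594]
ee_rot: [2.317, 2.12, 0.001]
wrist_force: [-5.1, -1.2, 14.8]
width: 0.0693
finger_force: 31.9
```

{"method": "move_arm", "body": {
  "plan": [
    {"offset":[0,0.006,0],"turn":[0,0,0],"grip":0.078},
    {"offset":[0,0.006,0],"turn":[0,0,0],"grip":0.078},
    {"offset":[0,0.005,0],"turn":[0,0,0],"grip":0.078},
    {"offset":[0,0.004,0],"turn":[0,0,0],"grip":0.078},
    {"offset":[0,0.004,0],"turn":[0,0,0],"grip":0.078},
    {"offset":[0,0.003,0],"turn":[0,0,0],"grip":0.078},
    {"offset":[0,0,0],"turn":[0,0,0],"grip":0.078}
  ]
}}

```text
time: 10.3
ee_pos: [0.6299, -0.0275, 0.2594]
ee_rot: [2.317, 2.12, 0.002]
wrist_force: [-5.2, 0.1, 13.9]
width: 0.0697
finger_force: 32.3
```

{"method": "move_arm", "body": {
  "plan": [
    {"offset":[0,0.002,0],"turn":[0,0,0],"grip":0.078},
    {"offset":[0,0.002,0],"turn":[0,0,0],"grip":0.078},
    {"offset":[0,0.0015,0],"turn":[0,0,0],"grip":0.078},
    {"offset":[0,0,0],"turn":[0,0,0],"grip":0.078}
  ]
}}

```text
time: 10.7
ee_pos: [0.6351, -0.0279, 0.2594]
ee_rot: [2.317, 2.12, 0.001]
wrist_force: [-6.5, 0.9, 13.5]
width: 0.0695
finger_force: 31.8
```

{"method": "move_arm", "body": {
  "plan": [
    {"offset":[0,0.001,0],"turn":[0,0,0],"grip":0.078},
    {"offset":[0,0.001,0],"turn":[0,0,0],"grip":0.078},
    {"offset":[0,0,0],"turn":[0,0,0],"grip":0.078}
  ]
}}

```text
time: 11.0
ee_pos: [0.6366, -0.0281, 0.2595]
ee_rot: [-2.317, -2.12, 0.001]
wrist_force: [-11.6, 0.6, 17.7]
width: 0.0696
finger_force: 31.5
```

Force is rising, so I'll press on to about 30 N.

{"method": "move_arm", "body": {
  "plan": [
    {"offset":[0,0.0015,0],"turn":[0,0,0],"grip":0.078},
    {"offset":[0,0,0],"turn":[0,0,0],"grip":0.078},
    {"offset":[0,0.001,0],"turn":[0,0,0],"grip":0.078},
    {"offset":[0,0,0],"turn":[0,0,0],"grip":0.078}
  ]
}}

```text
time: 11.4
ee_pos: [0.6379, -0.0282, 0.2598]
ee_rot: [-2.315, -2.118, 0.005]
wrist_force: [-23.4, 0.7, 27.6]
width: 0.0696
finger_force: 34.1
```

{"method": "move_arm", "body": {
  "plan": [
    {"offset":[0,0.001,0.0005],"turn":[0,0,0],"grip":0.078},
    {"offset":[0,0,0],"turn":[0,0,0],"grip":0.078}
  ]
}}

```text
time: 11.6
ee_pos: [0.6384, -0.0282, 0.2598]
ee_rot: [-2.314, -2.117, 0.007]
wrist_force: [-30.0, 0.6, 34.7]
width: 0.0692
finger_force: 35.9
```

{"method": "move_arm", "body": {
  "plan": [
    {"offset":[0,-0.006,0],"turn":[0,0,0],"grip":0.078},
    {"offset":[0,-0.01,0],"turn":[0,0,0],"grip":0.078},
    {"offset":[0,-0.012,0],"turn":[0,0,0],"grip":0.078},
    {"offset":[0,-0.012,0],"turn":[0,0,0],"grip":0.078},
    {"offset":[0,0,0],"turn":[0,0,0],"grip":0.06},
    {"offset":[0,0,0],"turn":[0,0,0],"grip":0.055}
  ]
}}

```text
time: 12.2
ee_pos: [0.6007, -0.0249, 0.2593]
ee_rot: [2.317, 2.12, 0.001]
wrist_force: [-4.1, 0.7, 18.2]
width: 0.0661
finger_force: 9.5
```

```bash
python3 - <<'E'
from h import *
c=read_camera("scene"); report(c)
cv2.imwrite("pics/s6.png",cv2.resize(c["img"][180:320,130:350,::-1],None,fx=3,fy=3))
E
```

```text
blue px [257. 235.] 171 min [0.583 0.029 0.046] max [0.631 0.037 0.082]
blue px [211. 248.] 196 min [ 0.677 -0.055  0.045] max [ 0.685 -0.009  0.082]
lid [154. 171.] 68 (array([ 571.9, -259.2]), array([29.6, 59.2]), 52.56) z 0.0878
lid [236. 225.] 1575 (array([601.7, -26.6]), array([111.6, 150.4]), 85.11) z 0.0865
lid [344. 250.] 130 (array([583.8, 210.3]), array([36.2, 71.7]), 10.06) z 0.088
lid [338. 275.] 136 (array([629.8, 217.7]), array([29.2, 76.3]), 7.87) z 0.0886
bar/ [193. 143.] 120 (array([ 437.6, -251.3]), array([41.7, 40.2]), 34.51) z 0.0751
bar/ [156. 175.] 63 (array([ 572.4, -257.7]), array([24.6, 58.2]), 54.48) z 0.0787
bar/ [242. 237.] 156 (array([618.9,  20.5]), array([ 59.8, 160. ]), 61.15) z 0.0792
bar/ [192. 259.] 1017 (array([726.6, -53.4]), array([258.7,  17.1]), 84.72) z 0.0792
bar/ [343. 253.] 103 (array([580.8, 209.1]), array([27. , 68.8]), 12.25) z 0.0786
bar/ [338. 279.] 107 (array([630.8, 219.3]), array([27.2, 74.8]), 10.96) z 0.0784
board (array([575.7, -17.6]), array([546.1, 342.5]), 84.96)
```

View pics/s6.png

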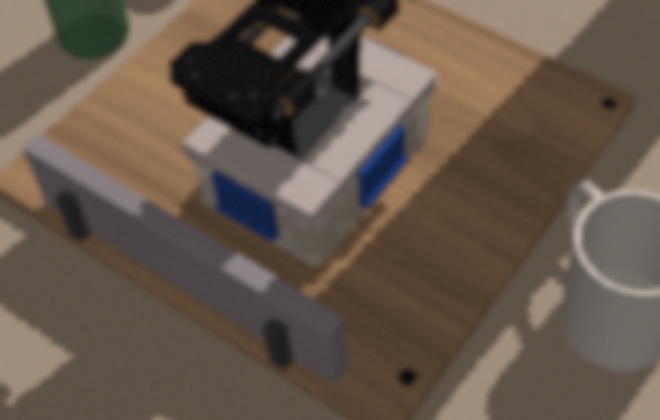

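Both clips, at (245, 207) and (383, 165) in the crop, lie flat, with lip protrusions of about 7–9 mm. I'll release and lift away.

{"method": "move_arm", "body": {
  "plan": [
    {"offset":[0,0,-0.001],"turn":[0,0,0],"grip":0.05},
    {"offset":[0,0,0],"turn":[0,0,0],"grip":0.05},
    {"offset":[0,0,0],"turn":[0,0,0],"grip":0.05},
    {"offset":[0,0,-0.01],"turn":[0,0,0],"grip":0.05},
    {"offset":[0,0,-0.02],"turn":[0,0,0],"grip":0.05},
    {"offset":[0,0,-0.03],"turn":[0,0,0],"grip":0.05},
    {"offset":[0,0,-0.04],"turn":[0,0,0],"grip":0.05},
    {"offset":[0,0,-0.04],"turn":[0,0,0],"grip":0.05}
  ]
}}

```text
time: 13.05
ee_pos: [0.6006, -0.0249, 0.4002]
ee_rot: [-2.317, -2.12, 0.0]
wrist_force: [1.1, -1.0, 0.6]
width: 0.0503
finger_force: 0.0
```

```bash
python3 - <<'E'
from h import *
go((.6,-.025),.4,-5.1,1)
c=read_camera("scene"); report(c)
P=cloud(c);m=(abs(P[...,2]-.087)<.005)&(np.hypot(P[...,0]-.602,P[...,1]+.0266)<.1)
Q=P[m];a=np.linalg.lstsq(np.c_[Q[:,:2],np.ones(len(Q))],Q[:,2],rcond=None)[0];print("lid slope",a.round(3))
c=read_camera("wrist"); cv2.imwrite("pics/w7.png",c["img"][:,:,::-1])
E
```

```text
at [ 0.6006 -0.0249  0.4002] yaw -5.08 tilt 0.04 F [ 1.1 -1.   0.6] w 0.0503 t 13.05
0 [-0.2 -0.6  0.2] turn 0.02
blue px [257. 235.] 171 min [0.584 0.029 0.046] max [0.631 0.037 0.08 ]
blue px [211. 248.] 194 min [ 0.677 -0.055  0.045] max [ 0.685 -0.008  0.083]
lid [232. 218.] 2324 (array([602. , -27.6]), array([113.1, 151.3]), 84.72) z 0.0865
lid [343. 250.] 149 (array([585.6, 208. ]), array([38.7, 74.8]), 13.39) z 0.0888
lid [338. 275.] 127 (array([627.7, 220.5]), array([33.4, 78.4]), 15.17) z 0.0883
bar/ [233. 209.] 116 (array([589.8, -44.9]), array([38.9, 92.5]), 57.72) z 0.0791
bar/ [235. 236.] 192 (array([631. ,   6.9]), array([ 84.8, 179.4]), 49.22) z 0.0793
bar/ [191. 259.] 1013 (array([726.7, -54.2]), array([260.1,  17.1]), 84.84) z 0.0792
bar/ [343. 253.] 103 (array([583.2, 208.6]), array([30.3, 70.1]), 14.78) z 0.0786
bar/ [337. 278.] 107 (array([630.1, 219.6]), array([28.5, 75.6]), 11.34) z 0.0782
board (array([576.3, -17.5]), array([546.1, 342.2]), 84.67)
lid slope [-0.001 -0.002  0.087]
```

View pics/w7.png

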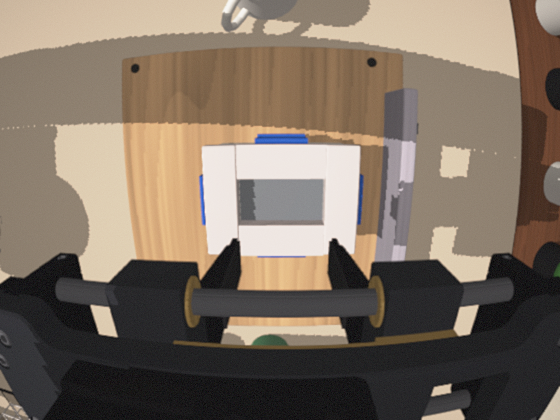

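The wrist view shows the box flat on the board and all four clips close in, with the long clip at (280, 139) and the short one at (360, 200). As a last check I'll measure each flap's angle from its depth points.

```bash
python3 - <<'E'
from h import *
def flaps(c):
    P=cloud(c);h=cv2.cvtColor(c["img"],cv2.COLOR_RGB2HSV)
    b=((h[...,0]>105)&(h[...,0]<130)&(h[...,1]>150)&(abs(P[...,0]-.55)<.3)).astype(np.uint8)
    n,l,st,ce=cv2.connectedComponentsWithStats(b)
    for i in range(1,n):
        if st[i,4]<100: continue
        Q=P[(l==i)]; Q=Q[np.isfinite(Q).all(1)]; yaw=np.radians(-5.2)
        e=np.array([np.cos(yaw),np.sin(yaw)]);f=np.array([-e[1],e[0]])
        w=Q[:,:2]@e,Q[:,:2]@f; o=w[0] if np.ptp(w[0])<np.ptp(w[1]) else w[1]
        bins=[(round(z,3),round(float(np.median(o[abs(Q[:,2]-z)<.003]))*1000,1)) for z in np.arange(.048,.08,.006)]
        print(ce[i].round(),bins)
flaps(dict(np.load("scene0.npz"))); print("now"); flaps(read_camera("scene"))
E
```

```text
[285. 222.] [(np.float64(0.048), 117.0), (np.float64(0.054), 116.6), (np.float64(0.06), 116.3), (np.float64(0.066), 116.6), (np.float64(0.072), 116.5), (np.float64(0.078), 116.2)]
[238. 227.] [(np.float64(0.048), 614.5), (np.float64(0.054), 612.3), (np.float64(0.06), 609.1), (np.float64(0.066), 606.2), (np.float64(0.072), 603.1), (np.float64(0.078), 601.0)]
now
[257. 235.] [(np.float64(0.048), 88.3), (np.float64(0.054), 87.4), (np.float64(0.06), 87.6), (np.float64(0.066), 87.4), (np.float64(0.072), 87.6), (np.float64(0.078), 87.2)]
[211. 249.] [(np.float64(0.048), 682.1), (np.float64(0.054), 681.6), (np.float64(0.06), 681.6), (np.float64(0.066), 681.7), (np.float64(0.072), 681.8), (np.float64(0.078), 681.4)]
```

Both flaps measure vertical, with less than 1 mm of slope, the same as the permanently shut one. I'm handing the job in.

```bash
python3 -c "
from bench import manip
print(manip.job_done())"
```

```text
the job is handed in; nothing more can be done
None
```

I pressed both open clips shut against the bar and handed the job in at about 13 s of the 48 s; both flaps measured flat, the box stands level on the board, the gripper is clear, and the mug, bottle and salt jar were not touched; no verdict was returned at hand-in.

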